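Square the cake boards and snap the magazine shut

ROBOT

A 7-joint arm with a two-finger parallel gripper is mounted at the origin on the work surface. World frame = base frame: x ahead of the robot, y to its left, z up, the work surface at z = 0. Lengths are in m, angles in rad, forces in N, time in s.
With the tool pointing down it reaches from about 0.425 to 0.95 m from the base axis. Payload 16.7 kg.
Tool frame: the origin (TCP) lies at the very end of the fingers, on their centre line; the grasp point (between the pads) lies 19 mm behind it; z points along the fingers, y is the line along which they close (so a half turn about z gives the same grasp; the last joint's range is limited). The gripper opens to 94 mm and grips with 3 to 60 N. Pads are 16 mm wide; open, the fingers measure 119 mm over their backs; the gripper's body (75 mm by 177 mm) begins 78 mm behind the grasp point.
Start: joints at [-1.333, 0.426, 0.074, 1.606, -0.034, 1.111, -0.067], TCP at [0.255, 0.625, 0.205] pointing down, gripper open.
Joint ranges: [-2.85, 2.85], [-0.5, 2.14], [-1.23, 1.37], [0.21, 2.46], [-1.02, 4.16], [0.16, 2.05], [-2.73, 2.73]. Speed limits (rad/s): [1.89, 1.89, 2.39, 2.39, 3.01, 3.01, 3.01].

INTERFACE

Orientations are given as a unit quaternion [x, y, z, w].
In Python, from rig import sense, snapshot, job gives the robot as it stands.
- The arm moves only by the shell command python3 -m handwheel 'ROWS'. ROWS is JSON, a list of rows, each an object with "linear": the shift along the world's x, y, z in mm, a list of three; "angular": the turn, a rotation vector about the world's x, y, z in rad, a list of three; "gripper": the opening, from 0 (shut) to 1 (fully open). In form: [{"linear": [tx, ty, tz], "angular": [ax, ay, az], "gripper": gripper}, ...]. A call has 1 to 12 rows; each row is the pose to reach, as a shift and turn from the pose commanded when the call began; what a row does not reach only later rows make up. A row lasts 1/10 s, in which the tool goes at most 50 mm and 8.59 degrees, less where a joint would pass 70% of its speed; a pose out of reach is approached as far as the arm can. A call with a gripper value outside its range is refused whole. The fingers move at their own pace and stop on an object; the grip force is fixed at half the most. Time passes only in rows, so rows that repeat a pose let the fingers close. It gives the time, the measured TCP pose, the force, the opening and the grip force at its end, in the units of the state.
- sense(): the state, without advancing time (a new reading comes with each control period).
- snapshot(name): name is "scene" or "top" or "wrist"; returns a dict with "color" (384x512x3 uint8, blue, green, red), "fx", "fy", "cx", "cy" (pixels), "position" and "attitude" of the camera in the world. Camera axes: x right, y up, looking along -z (the intrinsics and any distortion apply to the point x, -y, -z); pixel columns grow to the right and rows downward; lengths in m; the calibration is good to about 2 mm. A picture is of the moment at which its call begins. There is no depth.
- job.finish_job(): hands the job in; it is judged then, once.
The state is a dict: "time_s": time; "joint_pos": joint angles; "joint_vel": joint speeds; "effort": joint torques, N m; "tool_pos": TCP position; "ee_rot": TCP orientation; "force": force on the tool from outside, world axes, zero at the start; "moment": the same for the moment, N m; "gripper_width": opening from 0.0 (shut) to 1.0 (fully open); "grip_force": force on a finger pad.
Only numpy, scipy, OpenCV 4.12 (cv2) and the standard library are available. Lean on these libraries where they do the work, as an engineer would, in place of code of your own. Each camera call takes 0.05 s, during which the arm holds its last target. There are 200 camera calls.

TASK

The four cake boards in the magazine lie askew: nudge the stack square, every board snug into the corner against the back and side fences. Then swing the steel cover over and press it down on its orange pad until the catch snaps and holds it fully shut, boards still square inside. Leave the jar, cup and brush where they are.

Things in the scene. Friction and masses are not known exactly. Their poses are not given: they have to be found in the camera images.
- magazine: Cake-board magazine fixed to the bench. Origin on the bench, z up. In its frame (mm): base plate x -85 to +67, y -75 to +60, top at z 8; white bed on it, x -35 to +55, y -25 to +45, top at z 20, smaller than the boards; two 8 mm fences, tops at z 56: inner face of the back one at x = +55 (y -50 to +50), of the side one at y = +45 (x -47 to +55). Open at -x (front) and -y.
- corner (a point): Point on top of the bed where every board's centre belongs, in plan, once the stack is squared into the corner: magazine x = +5, y = +5 mm, 20 mm above the bench. The squared stack's front edge is then at magazine x = -45, its open side edge at y = -35 mm; its top is 52 mm above the bench.
- catch (a point): Small sprung brass roller of the catch, magazine x = -62, y = +53, 43 mm above the bench, on a black post 16 x 16 mm centred at x = -77, y = +54, top 54 mm above the bench, at the open front end of the side fence. The cover lip's left end (to y = +59) carries the bead that snaps under it.
- cover (a joint): Hinge of the steel cover: 0 rad = fully shut (level over the stack), 1.57 upright, starts at 1.78 to 2.02, folded back away from the robot; stop at 2.15. Friction hinge: stays where left, swings with 1 to 3 N at the front edge. Its bead meets the roller at about 0.1 rad; about 10 N down on the pad carries it past (0.045 rad), then the catch pulls it to 0 and holds. Short of that it stays ajar.
- cover_pad (a point): Top centre of the orange press pad (16 along the cover x 50 x 3 mm) near the cover's free edge, 98 mm from the hinge axis; shut, it is at magazine x = -39, y = +3, 66 mm above the bench. The cover is a plate 114 mm long (hinge to front edge), 74 wide (magazine y -34 to +40), 4 thick, with a 26 mm lip at the front edge; shut, the lip hangs 6 mm in front of the squared stack.
- cover_hinge (a point): Point on the cover's hinge axis, which runs along the magazine's y above the back fence: magazine x = +59, y = 0, 62 mm above the bench. The cover's outer face (top when shut) is 1 mm above this axis when shut, the pad's face 4 mm.
- board1: The bottom of the four rigid cake boards stacked on the magazine's bed, gold, 100 (x) x 80 (y) x 8 mm, about 50 g. Origin: centre of its underside, 20 mm above the bench; x along its long side, z up. Starts 6 to 15 mm off the squared place towards the open -x and -y sides, slightly turned.
- board2: The second of the four rigid cake boards stacked on the magazine's bed, white, 100 (x) x 80 (y) x 8 mm, about 50 g. Origin: centre of its underside, 28 mm above the bench; x along its long side, z up. Starts 6 to 15 mm off the squared place towards the open -x and -y sides, slightly turned.
- board3: The third of the four rigid cake boards stacked on the magazine's bed, gold, 100 (x) x 80 (y) x 8 mm, about 50 g. Origin: centre of its underside, 36 mm above the bench; x along its long side, z up. Starts 6 to 15 mm off the squared place towards the open -x and -y sides, slightly turned.
- board4: The top of the four rigid cake boards stacked on the magazine's bed, white, 100 (x) x 80 (y) x 8 mm, about 50 g. Origin: centre of its underside, 44 mm above the bench; x along its long side, z up. Starts 6 to 15 mm off the squared place towards the open -x and -y sides, slightly turned.
- jar: Amber glass jar with red lid, 60 mm diameter, 85 mm tall, standing beside the magazine. Origin: centre of its base. Leave alone.
- cup: Steel measuring cup, 66 mm diameter, 70 mm tall, standing beside the magazine. Origin: centre of its base. Leave alone.
- brush: Pastry brush lying beyond the magazine, about 200 mm long, roughly along y. Origin: underside of its middle. Leave alone.
There are look-alikes about, which are no part of the job. Leave any purple or turquoise look-alike of the board4 alone.

How it is judged:
On the way, in this order (a step that is already met when the one before it is completed fails the run):
1. all four boards are squared into the corner of the magazine (horizontal distance between each of board1, board2, board3, board4 and corner below 0.005 m and angle between the x axis of each of board1, board2, board3, board4 and the x axis of magazine, either way round below 0.05 rad and z of each of board1, board2, board3, board4 in the frame of magazine below 0.048 m), for 0.2 s.
2. the cover is pressed past its catch, fully shut (value of joint cover below 0.02 rad), for 0.2 s.
At the end, for the whole second after the job is handed in: All four boards lie at rest flat in the stack with their centres within 5 mm, in plan, of the squared place in the corner and within 0.05 rad of square, and the cover is held shut by its catch (hinge under 0.02 rad) (all of step 1 and value of joint cover below 0.02 rad and linear speed of each of board1, board2, board3, board4 below 0.01 m/s); the robot touches nothing.
It fails at once if the jar is shifted more than 20 mm or tipped (distance of jar from where it was at the start of the episode above 0.02 m or angle between jar's own z axis and vertical above 0.35 rad).
It fails at once if the cup is shifted more than 20 mm or tipped (distance of cup from where it was at the start of the episode above 0.02 m or angle between cup's own z axis and vertical above 0.35 rad).
It fails at once if the brush is shifted more than 20 mm (distance of brush from where it was at the start of the episode above 0.02 m).
It also fails if it takes over 64 s, if anything falls off the work surface, if the arm or the gripper's body presses on something with over 40 N, if the wrist force passes 120 N, or if a joint passes its speed limit or range.

## Working session

There is one attempt and no reset: what is moved stays moved. The work goes in short steps, Python scripts to look and compute and a shell command to move; the robot and the scene stay as the last step left them, time stands still between calls to the robot, and variables do not carry over. Pictures are saved under pics/ and viewed, at most 10 in all, crops included, and the job is handed in when it is done.

```bash
mkdir -p pics; ls
python3 - <<'E'
from rig import sense, snapshot
import cv2,numpy as np
s=sense();print(s['time_s'],s['tool_pos'],s['ee_rot'],s['gripper_width'],s['force'])
for n in ('scene','top'):
    d=snapshot(n);cv2.imwrite(f'pics/{n}0.png',d['color']);print({k:v for k,v in d.items() if k!='color'})
E
```

```text
pics
0.0 [0.25513751 0.62445079 0.2047932 ] [ 1.92725461e-01  9.81252514e-01 -6.28201513e-04 -7.37013451e-05] 1.000140521669001 [ 0.64532157  0.15264249 -0.18588792]
{'fx': 425.5738718101975, 'fy': 425.5738718101975, 'cx': 255.02940689098386, 'cy': 184.61865871236557, 'position': array([ 1.23534518, -0.20216956,  0.64164211]), 'attitude': array([0.36416981, 0.24603542, 0.51028155, 0.7392291 ])}
{'fx': 450.84480510171585, 'fy': 450.84480510171585, 'cx': 250.28073083272224, 'cy': 184.08772359217278, 'position': array([0.42464781, 0.06341843, 0.96498925]), 'attitude': array([-0.04587194,  0.07190919,  0.70769052, -0.70135509])}
```

View pics/scene0.png

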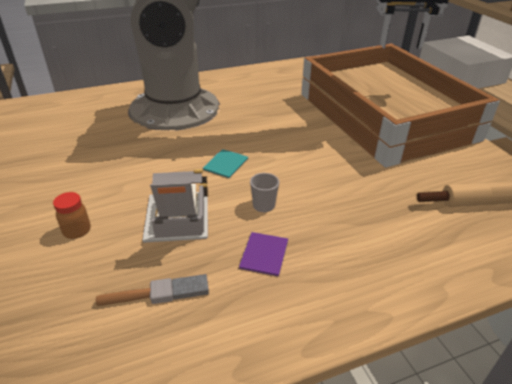

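View pics/top0.png

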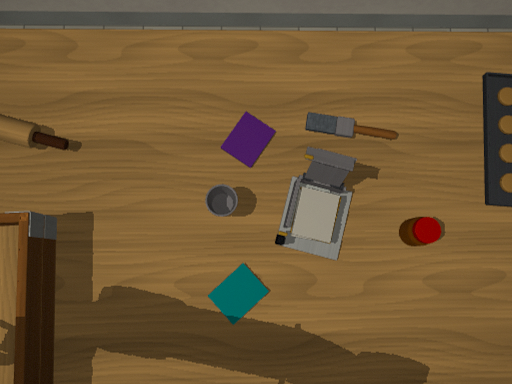

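The scene view shows the magazine at about (180,205), its cover folded back. In the top view it is at about (318,215), with the catch post at (281,239), jar at (427,230), cup at (222,200) and brush at (350,127). Next I'll zoom in.

```bash
cat > h.py <<'E'
import cv2,numpy as np
from scipy.spatial.transform import Rotation as R
from rig import sense,snapshot
def proj(d,P):
    p=R.from_quat(d['attitude']).inv().apply(np.atleast_2d(P)-d['position'])
    return np.c_[d['cx']+d['fx']*p[:,0]/-p[:,2], d['cy']-d['fy']*p[:,1]/-p[:,2]]
def ray(d,uv,z):
    uv=np.atleast_2d(uv).astype(float)
    v=np.c_[(uv[:,0]-d['cx'])/d['fx'],-(uv[:,1]-d['cy'])/d['fy'],-np.ones(len(uv))]
    v=R.from_quat(d['attitude']).apply(v)
    return d['position']+v*((z-d['position'][2])/v[:,2])[:,None]
def crop(d,x0,y0,x1,y1,k,name):
    cv2.imwrite(name,cv2.resize(d['color'][y0:y1,x0:x1],None,fx=k,fy=k,interpolation=cv2.INTER_CUBIC))
E
python3 - <<'E'
from h import *
d=snapshot('top');crop(d,265,140,365,265,4.8,'pics/c1.png')
E
```

```text
(no output)
```

View pics/c1.png

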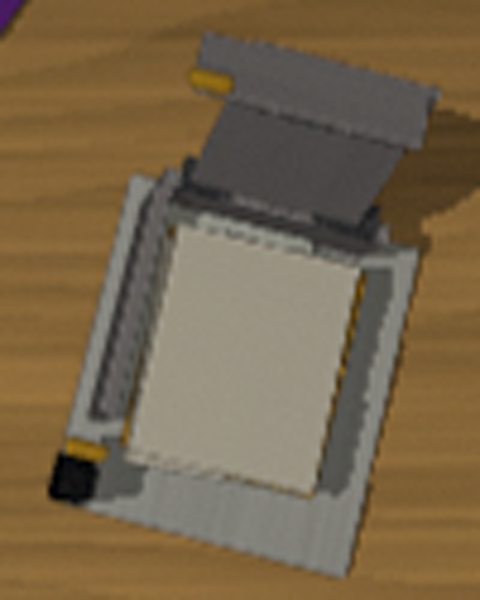

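```bash
cat > mag.py <<'E'
from h import *
def fit(d,uv,z,M):
    W=np.array([ray(d,u,zz)[0,:2] for u,zz in zip(uv,z)]);M=np.array(M)/1000.
    a=W-W.mean(0);b=M-M.mean(0)
    th=np.arctan2((b[:,0]*a[:,1]-b[:,1]*a[:,0]).sum(),(a*b).sum())
    r=np.array([[np.cos(th),-np.sin(th)],[np.sin(th),np.cos(th)]])
    t=W.mean(0)-r@M.mean(0)
    return th,t,(W-(M@r.T+t))*1000
E
python3 - <<'E'
from mag import *
d=snapshot('top')
c=np.array
f=lambda p:c(p)/4.8+c([265,140])-.4
uv=f([(135,175),(418,245),(347,577),(75,477)])
th,t,res=fit(d,uv,[.008,.008,.008,.054],[(67,60),(67,-75),(-85,-75),(-77,54)])
print(th,t*1000,res.round(1))
r=c([[np.cos(th),-np.sin(th)],[np.sin(th),np.cos(th)]])
b=ray(d,f([(178,225),(363,268),(313,495),(128,458)]),.052)[:,:2]
print(((b-t)@r*1000).round(1), 'centre',((b.mean(0)-t)@r*1000).round(1))
print('corner world',(r@[.005,.005]+t)*1000)
for n,uvo,z in (('jar',(427,230),.085),('cup',(222,200),.07)): print(n,ray(d,uvo,z)*1000,((ray(d,uvo,z)[0,:2]-t)@r*1000).round(0))
uv=ray(d,[(307,122),(397,135)],.01)[:,:2];print('brush',((uv-t)@r*1000).round(0))
# cover angle from lip front edge corners
print('scene check base', proj(snapshot('scene'),[np.r_[r@(c(p)/1000)+t,z] for p,z in (((67,60),.008),((67,-75),.008),((-77,54),.054),((59,0),.062))]).round(0))
E
```

```text
-0.2686026428436463 [ 524.33597669 -103.62462405] [[-2.1 -1.7]
 [ 0.9  1.1]
 [ 0.1 -0.4]
 [ 1.   0.9]]
[[ 39.6  38.2]
 [ 42.1 -43.3]
 [-57.7 -44.1]
 [-62.7  35.3]] centre [-9.7 -3.5]
corner world [ 530.48361228 -100.1308329 ]
jar [[ 478.67311109 -318.15514008   85.        ]] [  13. -219.]
cup [[543.3197772   86.34896926  70.        ]] [-32. 188.]
brush [[ 191.   56.]
 [ 215. -144.]]
scene check base [[207. 236.]
 [141. 240.]
 [202. 178.]
 [175. 216.]]
```

```bash
python3 -m handwheel '[{"linear":[125,-212,0],"angular":[0,0,0.06],"gripper":0.4},{"linear":[125,-212,0],"angular":[0,0,0.06],"gripper":0.4},{"linear":[125,-212,0],"angular":[0,0,0.06],"gripper":0.4},{"linear":[125,-212,0],"angular":[0,0,0.06],"gripper":0.4},{"linear":[245,-424,0],"angular":[0,0,0.119],"gripper":0.4},{"linear":[245,-424,0],"angular":[0,0,0.119],"gripper":0.4},{"linear":[245,-424,0],"angular":[0,0,0.119],"gripper":0.4},{"linear":[245,-424,0],"angular":[0,0,0.119],"gripper":0.4},{"linear":[245,-424,0],"angular":[0,0,0.119],"gripper":0.4},{"linear":[245,-424,0],"angular":[0,0,0.119],"gripper":0.4},{"linear":[245,-424,0],"angular":[0,0,0.119],"gripper":0.4},{"linear":[245,-424,0],"angular":[0,0,0.119],"gripper":0.4}]'
```

```text
time_s: 1.45
tool_pos: [0.5005, 0.2002, 0.2055]
ee_rot: [0.135, 0.991, 0.0, -0.0]
force: [-0.7, 0.7, -0.1]
gripper_width: 0.401
grip_force: 0.0
```

```bash
python3 -m handwheel '[{"linear":[-58,-281,0],"angular":[0,0,0],"gripper":0.4},{"linear":[-58,-281,0],"angular":[0,0,0],"gripper":0.4},{"linear":[-58,-281,0],"angular":[0,0,0],"gripper":0.4},{"linear":[-58,-281,0],"angular":[0,0,0],"gripper":0.4},{"linear":[-58,-281,0],"angular":[0,0,0],"gripper":0.4},{"linear":[-58,-281,0],"angular":[0,0,0],"gripper":0.4},{"linear":[-58,-281,0],"angular":[0,0,0],"gripper":0.4},{"linear":[-58,-281,0],"angular":[0,0,0],"gripper":0.4},{"linear":[-58,-281,0],"angular":[0,0,0],"gripper":0.4}]'
python3 - <<'E'
from h import *
d=snapshot('wrist');cv2.imwrite('pics/w1.png',d['color']);print({k:v for k,v in d.items() if k!='color'});print(sense()['tool_pos'])
E
```

```text
time_s: 2.35
tool_pos: [0.4426, -0.0784, 0.2054]
ee_rot: [0.133, 0.991, 0.0, -0.0]
force: [0.0, -0.2, 0.3]
gripper_width: 0.397
grip_force: 0.0
{'fx': 299.8138753224736, 'fy': 299.8138753224736, 'cx': 257.3523514709883, 'cy': 190.42068689435266, 'position': array([ 0.3729786 , -0.05976385,  0.38441337]), 'attitude': array([-0.09963058, -0.07662859,  0.60216412,  0.78841625])}
[ 0.44263151 -0.07847113  0.2054054 ]
```

View pics/w1.png

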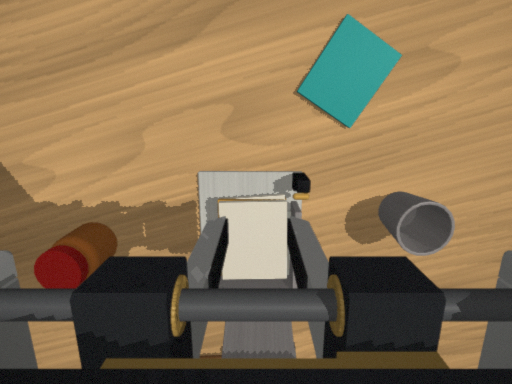

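The wrist view shows the magazine's front edge at rows ~172 (base corner (199,172)) with post top (301,183). The fingers straddle the stack from above. I'll check the frame against it.

Run:
```python
from h import *
d=snapshot('wrist');th=-0.2686;t=np.array([.52434,-.10362]);r=np.array([[np.cos(th),-np.sin(th)],[np.sin(th),np.cos(th)]])
m=lambda u,z:((ray(d,u,z)[:,:2]-t)@r*1000).round(1)
print('base(-85,-75)',m((199,171.5),.008),'base -x edge',m((290,171.5),.008),'post',m((302,183),.054),'board4 front corners',m([(219,201),(286,199)],.052))
W=lambda x,y:(r@[x/1000,y/1000]+t)*1000
for p in ((-85,0),(-75,0),(-53,0),(8,-75),(8,-47),(-39,3),(140,3)): print(p,W(*p).round(1))
p=sense()['tool_pos'];print(((p[:2]-t)@r*1000).round(1))
```

```text
base(-85,-75) [[-85.4 -71.9]] base -x edge [[-85.7  44.2]] post [[-81.3  53. ]] board4 front corners [[-59.3 -41.7]
 [-61.9  35.6]]
(-85, 0) [442.4 -81.1]
(-75, 0) [452.  -83.7]
(-53, 0) [473.2 -89.6]
(8, -75) [ 512.1 -178.1]
(8, -47) [ 519.6 -151.1]
(-39, 3) [487.5 -90.4]
(140, 3) [ 660.1 -137.9]
[-85.5   2.3]
```

```bash
python3 -m handwheel '[{"linear":[0,0,-192],"angular":[0,0,0],"gripper":0.4},{"linear":[0,0,-192],"angular":[0,0,0],"gripper":0.4},{"linear":[0,0,-192],"angular":[0,0,0],"gripper":0.4},{"linear":[0,0,-192],"angular":[0,0,0],"gripper":0.4},{"linear":[0,0,-192],"angular":[0,0,0],"gripper":0.4},{"linear":[0,0,-192],"angular":[0,0,0],"gripper":0.4},{"linear":[9.6,-2.7,-192],"angular":[0,0,0],"gripper":0.4},{"linear":[14.5,-4,-192],"angular":[0,0,0],"gripper":0.4}]'
```

```text
time_s: 3.25
tool_pos: [0.4584, -0.0838, 0.0141]
ee_rot: [0.134, 0.991, 0.0, 0.001]
force: [-0.2, -0.9, -0.1]
gripper_width: 0.397
grip_force: 0.3
```

```bash
python3 -m handwheel '[{"linear":[1.9,-0.5,0],"angular":[0,0,0],"gripper":0.4},{"linear":[3.9,-1.1,0],"angular":[0,0,0],"gripper":0.4},{"linear":[5.8,-1.6,0],"angular":[0,0,0],"gripper":0.4},{"linear":[7.7,-2.1,0],"angular":[0,0,0],"gripper":0.4},{"linear":[9.6,-2.7,0],"angular":[0,0,0],"gripper":0.4},{"linear":[11.6,-3.2,0],"angular":[0,0,0],"gripper":0.4},{"linear":[12.5,-3.5,0],"angular":[0,0,0],"gripper":0.4},{"linear":[12.5,-3.5,0],"angular":[0,0,0],"gripper":0.4}]'
```

```text
time_s: 4.05
tool_pos: [0.4683, -0.0877, 0.0132]
ee_rot: [0.134, 0.991, -0.0, -0.001]
force: [-4.9, 1.0, 3.6]
gripper_width: 0.398
grip_force: 2.7
```

```bash
python3 -m handwheel '[{"linear":[1,-0.3,0],"angular":[0,0,0],"gripper":0.4},{"linear":[2,-0.6,0],"angular":[0,0,0],"gripper":0.4},{"linear":[2.9,-0.8,0],"angular":[0,0,0],"gripper":0.4},{"linear":[3.9,-1.1,0],"angular":[0,0,0],"gripper":0.4},{"linear":[3.9,-1.1,0],"angular":[0,0,0],"gripper":0.4},{"linear":[3.9,-1.1,0],"angular":[0,0,0],"gripper":0.4}]'
python3 - <<'E'
from h import *
d=snapshot('top');crop(d,265,140,365,265,4.8,'pics/c2.png');print(sense()['tool_pos'],sense()['force'])
E
```

```text
time_s: 4.65
tool_pos: [0.4691, -0.0887, 0.0125]
ee_rot: [0.135, 0.991, 0.0, -0.004]
force: [-19.1, 1.7, 8.4]
gripper_width: 0.398
grip_force: 8.9
[ 0.46910944 -0.08870555  0.01255813] [-17.53340396   1.52661932   8.96113794]
```

View pics/c2.png

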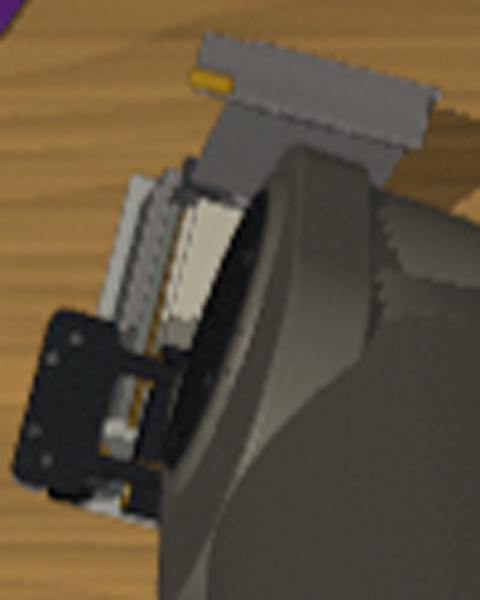

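The boards are now near the back fence: board 4's back edge is at ~(215,200) in the crop, and the push stalled at 18 N. Next is the side push.

```bash
python3 -m handwheel '[{"linear":[-14,4,0],"angular":[0,0,0],"gripper":0.4},{"linear":[-14,4,50],"angular":[0,0,0],"gripper":0.4},{"linear":[-14,4,75],"angular":[0,0,0],"gripper":0},{"linear":[5,-40,75],"angular":[0,0,0],"gripper":0},{"linear":[36,-89,75],"angular":[0,0,0],"gripper":0},{"linear":[36,-89,75],"angular":[0,0,0],"gripper":0},{"linear":[36,-89,75],"angular":[0,0,0],"gripper":0},{"linear":[36,-89,40],"angular":[0,0,0],"gripper":0},{"linear":[36,-89,1],"angular":[0,0,0],"gripper":0},{"linear":[36,-89,1],"angular":[0,0,0],"gripper":0},{"linear":[36,-89,1],"angular":[0,0,0],"gripper":0}]'
```

```text
time_s: 5.8
tool_pos: [0.5084, -0.1771, 0.0148]
ee_rot: [0.134, 0.991, 0.0, -0.001]
force: [0.3, 0.3, 0.4]
gripper_width: 0.004
grip_force: 0.0
```

```bash
python3 -m handwheel '[{"linear":[1.3,4.8,0],"angular":[0,0,0],"gripper":0},{"linear":[2.6,9.6,0],"angular":[0,0,0],"gripper":0},{"linear":[3.4,12.5,0],"angular":[0,0,0],"gripper":0},{"linear":[4.2,15.4,0],"angular":[0,0,0],"gripper":0},{"linear":[5,18.3,0],"angular":[0,0,0],"gripper":0},{"linear":[5.6,20.3,0],"angular":[0,0,0],"gripper":0},{"linear":[6.1,22.2,0],"angular":[0,0,0],"gripper":0},{"linear":[6.6,24.1,0],"angular":[0,0,0],"gripper":0},{"linear":[6.6,24.1,0],"angular":[0,0,0],"gripper":0}]'
```

```text
time_s: 6.7
tool_pos: [0.5158, -0.1535, 0.0144]
ee_rot: [0.134, 0.991, -0.0, -0.0]
force: [-0.2, -0.1, -0.4]
gripper_width: 0.004
grip_force: 0.0
```

```bash
python3 -m handwheel '[{"linear":[0.5,1.9,0],"angular":[0,0,0],"gripper":0},{"linear":[0.8,2.9,0],"angular":[0,0,0],"gripper":0},{"linear":[1.1,3.9,0],"angular":[0,0,0],"gripper":0},{"linear":[1.3,4.8,0],"angular":[0,0,0],"gripper":0},{"linear":[1.6,5.8,0],"angular":[0,0,0],"gripper":0},{"linear":[1.6,5.8,0],"angular":[0,0,0],"gripper":0}]'
```

```text
time_s: 7.3
tool_pos: [0.5163, -0.1501, 0.0144]
ee_rot: [0.135, 0.991, -0.001, -0.0]
force: [-6.1, -13.3, 2.6]
gripper_width: 0.003
grip_force: 7.3
```

```bash
python3 -m handwheel '[{"linear":[-4,-14,0],"angular":[0,0,0],"gripper":0},{"linear":[-4,-14,45],"angular":[0,0,0],"gripper":0},{"linear":[-4,-14,75],"angular":[0,0,0],"gripper":0.4},{"linear":[-40,30,75],"angular":[0,0,0],"gripper":0.4},{"linear":[-71,65,75],"angular":[0,0,0],"gripper":0.4},{"linear":[-71,65,75],"angular":[0,0,0],"gripper":0.4},{"linear":[-71,65,75],"angular":[0,0,0],"gripper":0.4},{"linear":[-71,65,30],"angular":[0,0,0],"gripper":0.4},{"linear":[-71,65,0],"angular":[0,0,0],"gripper":0.4},{"linear":[-71,65,0],"angular":[0,0,0],"gripper":0.4},{"linear":[-66,64,0],"angular":[0,0,0],"gripper":0.4},{"linear":[-61,62.5,0],"angular":[0,0,0],"gripper":0.4}]'
```

```text
time_s: 8.5
tool_pos: [0.4579, -0.0861, 0.0158]
ee_rot: [0.134, 0.991, 0.0, 0.001]
force: [0.2, -0.9, 0.5]
gripper_width: 0.4
grip_force: 0.0
```

```bash
python3 -m handwheel '[{"linear":[3,-0.8,0],"angular":[0,0,0],"gripper":0.4},{"linear":[6,-1.6,0],"angular":[0,0,0],"gripper":0.4},{"linear":[9,-2.4,0],"angular":[0,0,0],"gripper":0.4},{"linear":[12,-3.3,0],"angular":[0,0,0],"gripper":0.4},{"linear":[14,-3.8,0],"angular":[0,0,0],"gripper":0.4},{"linear":[16,-4.4,0],"angular":[0,0,0],"gripper":0.4},{"linear":[16,-4.4,0],"angular":[0,0,0],"gripper":0.4}]'
```

```text
time_s: 9.2
tool_pos: [0.471, -0.0893, 0.0141]
ee_rot: [0.134, 0.991, 0.0, -0.001]
force: [-6.5, 3.3, 5.4]
gripper_width: 0.401
grip_force: 3.6
```

```bash
python3 -m handwheel '[{"linear":[1,-0.3,0],"angular":[0,0,0],"gripper":0.4},{"linear":[2,-0.5,0],"angular":[0,0,0],"gripper":0.4},{"linear":[3,-0.8,0],"angular":[0,0,0],"gripper":0.4},{"linear":[4,-1.1,0],"angular":[0,0,0],"gripper":0.4},{"linear":[4,-1.1,0],"angular":[0,0,0],"gripper":0.4}]'
python3 -m handwheel '[{"linear":[-15,4,0],"angular":[0,0,0],"gripper":0.4},{"linear":[-20,15,30],"angular":[0,0,0],"gripper":0.4},{"linear":[-20,50,80],"angular":[0,0,0],"gripper":0.4},{"linear":[-20,250,160],"angular":[0,0,0],"gripper":0},{"linear":[-20,250,160],"angular":[0,0,0],"gripper":0},{"linear":[-20,250,160],"angular":[0,0,0],"gripper":0},{"linear":[-20,250,160],"angular":[0,0,0],"gripper":0},{"linear":[-20,250,160],"angular":[0,0,0],"gripper":0}]'
python3 - <<'E'
from h import *
d=snapshot('top');crop(d,265,140,365,265,4.8,'pics/c3.png')
E
```

```text
time_s: 9.7
tool_pos: [0.4709, -0.0894, 0.0134]
ee_rot: [0.134, 0.991, 0.001, -0.005]
force: [-24.1, 8.9, 17.3]
gripper_width: 0.401
grip_force: 13.6
time_s: 10.5
tool_pos: [0.4564, 0.1634, 0.1762]
ee_rot: [0.132, 0.991, 0.001, 0.001]
force: [0.0, 0.6, -0.1]
gripper_width: 0.021
grip_force: 0.0
```

View pics/c3.png

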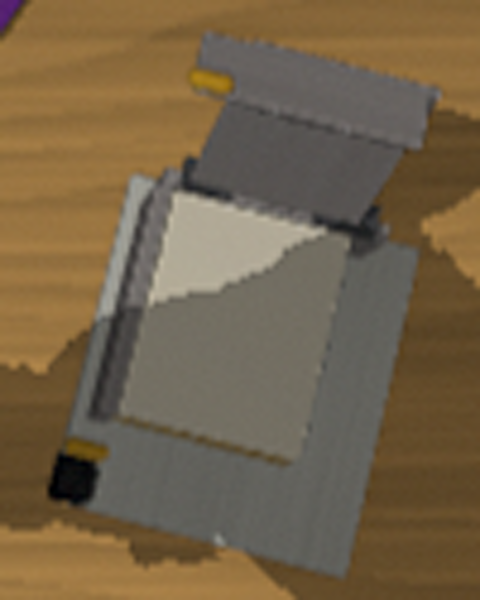

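The stack now looks square: board 4's corners are at (175,192), (350,237), (290,460) and (120,413) in the crop. A thin gold strip along the front suggests one gold board is a little proud, so I'll measure it.

Run:
```python
from h import *
d=snapshot('top');th=-0.2686;t=np.array([.52434,-.10362]);r=np.array([[np.cos(th),-np.sin(th)],[np.sin(th),np.cos(th)]])
f=lambda p:np.array(p)/4.8+np.array([265,140])-.4
m=lambda u,z:((ray(d,f(u),z)[:,:2]-t)@r*1000).round(1)
print('b4',m([(175,192),(350,237),(290,456),(120,413)],.052))
for z in (.044,.036,.028,.02):print('strip',z,m([(290,465),(120,420)],z))
print('fence front end inner/outer',m([(122,415),(90,418)],.056))
# edge profile along mag x across front at y=0, -20
for y in (-25,-10,5,20):
    P=[np.r_[r@[x/1000,y/1000]+t,.052] for x in np.arange(-62,-36,1.)]
    uv=proj(d,P).astype(np.float32)
    c=cv2.remap(d['color'],uv[None,:,0],uv[None,:,1],cv2.INTER_LINEAR)[0].astype(int)
    print(y,[(int(x),int(a[0]),int(a[2])) for x,a in zip(np.arange(-62,-36),c)][::1])
```

```text
b4 [[ 53.2  42.9]
 [ 53.8 -34.8]
 [-44.3 -31. ]
 [-45.1  43.1]]
strip 0.044 [[-47.2 -33.3]
 [-47.2  41.6]]
strip 0.036 [[-46.3 -34.8]
 [-46.4  40.8]]
strip 0.028 [[-45.5 -36.2]
 [-45.6  39.9]]
strip 0.02 [[-44.7 -37.7]
 [-44.8  39.1]]
fence front end inner/outer [[-46.2  42.5]
 [-50.9  55.2]]
-25 [(-62, 92, 98), (-61, 91, 97), (-60, 91, 98), (-59, 92, 98), (-58, 92, 98), (-57, 92, 97), (-56, 92, 98), (-55, 93, 99), (-54, 93, 99), (-53, 93, 99), (-52, 94, 99), (-51, 94, 99), (-50, 84, 96), (-49, 71, 93), (-48, 61, 91), (-47, 52, 88), (-46, 64, 95), (-45, 82, 104), (-44, 92, 111), (-43, 97, 115), (-42, 100, 116), (-41, 100, 117), (-40, 100, 117), (-39, 99, 116), (-38, 98, 115), (-37, 98, 116)]
-10 [(-62, 91, 96), (-61, 91, 96), (-60, 91, 96), (-59, 91, 95), (-58, 90, 95), (-57, 89, 95), (-56, 90, 96), (-55, 91, 97), (-54, 90, 96), (-53, 90, 95), (-52, 91, 95), (-51, 92, 96), (-50, 84, 94), (-49, 71, 92), (-48, 63, 92), (-47, 58, 93), (-46, 65, 98), (-45, 83, 106), (-44, 94, 112), (-43, 98, 116), (-42, 100, 117), (-41, 100, 116), (-40, 99, 115), (-39, 98, 115), (-38, 97, 115), (-37, 98, 116)]
5 [(-62, 91, 97), (-61, 91, 96), (-60, 91, 96), (-59, 91, 97), (-58, 91, 97), (-57, 90, 96), (-56, 91, 97), (-55, 91, 97), (-54, 92, 98), (-53, 92, 97), (-52, 92, 97), (-51, 92, 97), (-50, 84, 95), (-49, 69, 90), (-48, 58, 88), (-47, 57, 91), (-46, 62, 97), (-45, 79, 107), (-44, 92, 113), (-43, 96, 115), (-42, 99, 115), (-41, 98, 115), (-40, 98, 116), (-39, 99, 116), (-38, 99, 116), (-37, 99, 116)]
20 [(-62, 91, 97), (-61, 90, 96), (-60, 90, 95), (-59, 90, 95), (-58, 90, 96), (-57, 90, 96), (-56, 90, 96), (-55, 90, 96), (-54, 90, 96), (-53, 92, 96), (-52, 93, 96), (-51, 92, 97), (-50, 88, 96), (-49, 73, 93), (-48, 61, 92), (-47, 65, 96), (-46, 72, 101), (-45, 86, 109), (-44, 100, 116), (-43, 100, 116), (-42, 98, 115), (-41, 98, 116), (-40, 99, 116), (-39, 99, 116), (-38, 100, 116), (-37, 100, 116)]
```

```bash
python3 -m handwheel '[{"linear":[53,-340,0],"angular":[0,0,0],"gripper":0},{"linear":[53,-340,0],"angular":[0,0,0],"gripper":0},{"linear":[53,-340,0],"angular":[0,0,0],"gripper":0},{"linear":[53,-340,0],"angular":[0,0,0],"gripper":0},{"linear":[53,-340,0],"angular":[0,0,0],"gripper":0},{"linear":[53,-340,0],"angular":[0,0,0],"gripper":0},{"linear":[53,-340,0],"angular":[0,0,0],"gripper":0},{"linear":[53,-340,0],"angular":[0,0,0],"gripper":0},{"linear":[53,-340,-80],"angular":[0,0,0],"gripper":0},{"linear":[53,-340,-130],"angular":[0,0,0],"gripper":0},{"linear":[53,-340,-160],"angular":[0,0,0],"gripper":0},{"linear":[53,-340,-161],"angular":[0,0,0],"gripper":0}]'
python3 -m handwheel '[{"linear":[2.6,9.6,0],"angular":[0,0,0],"gripper":0},{"linear":[4.2,15.4,0],"angular":[0,0,0],"gripper":0},{"linear":[5.8,21.2,0],"angular":[0,0,0],"gripper":0},{"linear":[6.6,24.1,0],"angular":[0,0,0],"gripper":0},{"linear":[7.4,27,0],"angular":[0,0,0],"gripper":0},{"linear":[8.2,29.8,0],"angular":[0,0,0],"gripper":0},{"linear":[9,32.7,0],"angular":[0,0,0],"gripper":0},{"linear":[9,32.7,0],"angular":[0,0,0],"gripper":0}]'
```

```text
time_s: 11.8
tool_pos: [0.5058, -0.1804, 0.0092]
ee_rot: [0.134, 0.991, -0.0, -0.004]
force: [0.0, 0.1, 1.0]
gripper_width: 0.005
grip_force: 0.0
time_s: 12.6
tool_pos: [0.518, -0.1505, 0.014]
ee_rot: [0.135, 0.991, -0.001, 0.0]
force: [-4.6, -11.8, 7.9]
gripper_width: 0.006
grip_force: 6.3
```

```bash
python3 -m handwheel '[{"linear":[-4,-14,0],"angular":[0,0,0],"gripper":0},{"linear":[-4,-14,45],"angular":[0,0,0],"gripper":0},{"linear":[-4,-14,75],"angular":[0,0,0],"gripper":0.4},{"linear":[-40,30,75],"angular":[0,0,0],"gripper":0.4},{"linear":[-71,65,75],"angular":[0,0,0],"gripper":0.4},{"linear":[-71,65,75],"angular":[0,0,0],"gripper":0.4},{"linear":[-71,65,75],"angular":[0,0,0],"gripper":0.4},{"linear":[-71,65,30],"angular":[0,0,0],"gripper":0.4},{"linear":[-71,65,0],"angular":[0,0,0],"gripper":0.4},{"linear":[-71,65,0],"angular":[0,0,0],"gripper":0.4},{"linear":[-66,64,0],"angular":[0,0,0],"gripper":0.4},{"linear":[-61,62.5,0],"angular":[0,0,0],"gripper":0.4}]'
python3 -m handwheel '[{"linear":[3,-0.8,0],"angular":[0,0,0],"gripper":0.4},{"linear":[6,-1.6,0],"angular":[0,0,0],"gripper":0.4},{"linear":[9,-2.4,0],"angular":[0,0,0],"gripper":0.4},{"linear":[12,-3.3,0],"angular":[0,0,0],"gripper":0.4},{"linear":[15,-4,0],"angular":[0,0,0],"gripper":0.4},{"linear":[18,-4.9,0],"angular":[0,0,0],"gripper":0.4},{"linear":[19,-5.2,0],"angular":[0,0,0],"gripper":0.4},{"linear":[19,-5.2,0],"angular":[0,0,0],"gripper":0.4}]'
```

```text
time_s: 13.8
tool_pos: [0.4589, -0.0865, 0.0148]
ee_rot: [0.135, 0.991, 0.0, 0.001]
force: [0.8, -0.8, 0.7]
gripper_width: 0.401
grip_force: 0.0
time_s: 14.6
tool_pos: [0.4709, -0.0893, 0.0123]
ee_rot: [0.134, 0.991, 0.001, -0.005]
force: [-24.6, 9.9, 16.5]
gripper_width: 0.4
grip_force: 13.3
```

```bash
python3 -m handwheel '[{"linear":[-15,4,0],"angular":[0,0,0],"gripper":0.4},{"linear":[-15,4,202],"angular":[0,0,0],"gripper":0},{"linear":[-15,4,202],"angular":[0,0,0],"gripper":0},{"linear":[-15,4,202],"angular":[0,0,0],"gripper":0},{"linear":[-15,4,202],"angular":[0,0,0],"gripper":0},{"linear":[-15,4,202],"angular":[0,0,0],"gripper":0},{"linear":[184,-47,205],"angular":[0,0,0],"gripper":0},{"linear":[184,-47,205],"angular":[0,0,0],"gripper":0},{"linear":[184,-47,205],"angular":[0,0,0],"gripper":0},{"linear":[184,-47,205],"angular":[0,0,0],"gripper":0},{"linear":[184,-47,205],"angular":[0,0,0],"gripper":0},{"linear":[184,-47,205],"angular":[0,0,0],"gripper":0}]'
python3 - <<'E'
from h import *
d=snapshot('scene');crop(d,110,110,290,260,3.5,'pics/s2.png')
E
```

```text
time_s: 15.8
tool_pos: [0.6606, -0.1387, 0.217]
ee_rot: [0.134, 0.991, -0.001, -0.001]
force: [-0.6, 0.3, -0.8]
gripper_width: 0.009
grip_force: 0.0
```

View pics/s2.png

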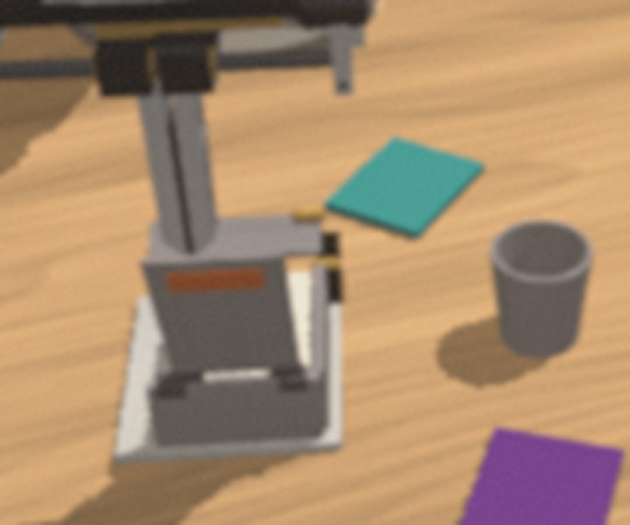

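The closed fingers hover behind the cover's top edge, with the tip at crop (190,250). The cover is still folded, with its pad at (215,280). Next I descend behind it and pull it forward.

```bash
python3 -m handwheel '[{"linear":[0,0,-45],"angular":[0,0,0],"gripper":0},{"linear":[0,0,-87],"angular":[0,0,0],"gripper":0},{"linear":[0,0,-87],"angular":[0,0,0],"gripper":0},{"linear":[-19,5.3,-87],"angular":[0,0,0],"gripper":0},{"linear":[-34,9.3,-87],"angular":[0,0,0],"gripper":0},{"linear":[-48,13.2,-87],"angular":[0,0,0],"gripper":0},{"linear":[-63,17.2,-87],"angular":[0,0,0],"gripper":0},{"linear":[-77,21.2,-87],"angular":[0,0,0],"gripper":0},{"linear":[-92,25.2,-87],"angular":[0,0,0],"gripper":0},{"linear":[-106,29.2,-87],"angular":[0,0,0],"gripper":0},{"linear":[-111,30.5,-87],"angular":[0,0,0],"gripper":0},{"linear":[-111,30.5,-87],"angular":[0,0,0],"gripper":0}]'
```

```text
time_s: 17.05
tool_pos: [0.5494, -0.107, 0.1331]
ee_rot: [0.134, 0.991, 0.001, 0.001]
force: [0.4, -0.1, -0.9]
gripper_width: 0.006
grip_force: 0.0
```

```bash
python3 -m handwheel '[{"linear":[-12,3.3,1],"angular":[0,0,0],"gripper":0},{"linear":[-24.1,6.6,1],"angular":[0,0,0],"gripper":0},{"linear":[-31,8.6,-3],"angular":[0,0,0],"gripper":0},{"linear":[-38.6,10.6,-8],"angular":[0,0,0],"gripper":0},{"linear":[-44,12,-15],"angular":[0,0,0],"gripper":0},{"linear":[-48.2,13.3,-21],"angular":[0,0,0],"gripper":0},{"linear":[-53,14.6,-33],"angular":[0,0,0],"gripper":0},{"linear":[-57.8,15.9,-42],"angular":[0,0,0],"gripper":0},{"linear":[-57.8,15.9,-42],"angular":[0,0,0],"gripper":0}]'
python3 - <<'E'
from h import *
d=snapshot('scene');crop(d,110,110,290,260,3.5,'pics/s3.png')
E
```

```text
time_s: 17.95
tool_pos: [0.49, -0.0913, 0.088]
ee_rot: [0.134, 0.991, -0.0, -0.001]
force: [-0.3, 0.1, 0.9]
gripper_width: 0.004
grip_force: 0.0
```

View pics/s3.png

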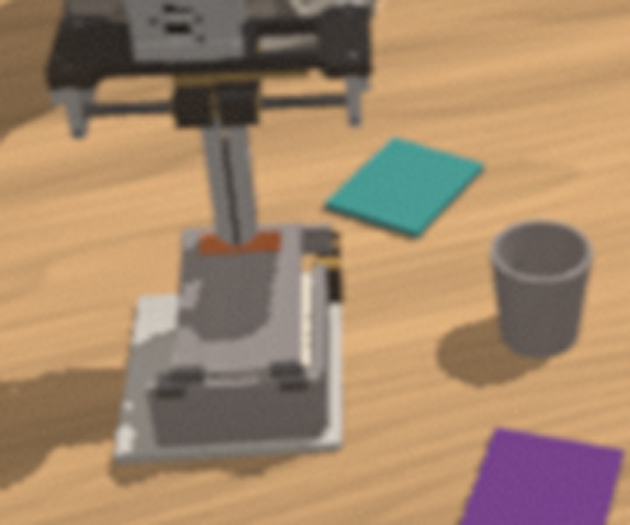

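The cover is nearly shut, with the fingertip on the orange pad at (240,240). Now I press straight down.

```bash
python3 -m handwheel '[{"linear":[-1,0.3,-5],"angular":[0,0,0],"gripper":0},{"linear":[-2,0.5,-9],"angular":[0,0,0],"gripper":0},{"linear":[-2,0.5,-13],"angular":[0,0,0],"gripper":0},{"linear":[-2,0.5,-16],"angular":[0,0,0],"gripper":0},{"linear":[-2,0.5,-19],"angular":[0,0,0],"gripper":0},{"linear":[-2,0.5,-21],"angular":[0,0,0],"gripper":0},{"linear":[-2,0.5,-21],"angular":[0,0,0],"gripper":0}]'
```

```text
time_s: 18.7
tool_pos: [0.4895, -0.091, 0.0682]
ee_rot: [0.134, 0.991, -0.0, -0.0]
force: [-0.1, 0.1, -0.2]
gripper_width: 0.008
grip_force: 0.0
```

```bash
python3 -m handwheel '[{"linear":[0,0,-2],"angular":[0,0,0],"gripper":0},{"linear":[0,0,-4],"angular":[0,0,0],"gripper":0},{"linear":[0,0,-5],"angular":[0,0,0],"gripper":0},{"linear":[0,0,-5],"angular":[0,0,0],"gripper":0}]'
python3 -m handwheel '[{"linear":[0,0,50],"angular":[0,0,0],"gripper":0},{"linear":[0,0,130],"angular":[0,0,0],"gripper":0},{"linear":[0,0,130],"angular":[0,0,0],"gripper":0},{"linear":[-40,250,130],"angular":[0,0,0],"gripper":0},{"linear":[-40,250,130],"angular":[0,0,0],"gripper":0},{"linear":[-40,250,130],"angular":[0,0,0],"gripper":0},{"linear":[-40,250,130],"angular":[0,0,0],"gripper":0},{"linear":[-40,250,130],"angular":[0,0,0],"gripper":0},{"linear":[-40,250,130],"angular":[0,0,0],"gripper":0}]'
python3 - <<'E'
from h import *
a=snapshot('top')['color'][140:265,265:365];b=snapshot('scene')['color'][150:250,130:250]
a=cv2.resize(a,(384,480),interpolation=3);b=cv2.resize(b,(408,340),interpolation=3);b=cv2.copyMakeBorder(b,0,140,0,0,0)
cv2.imwrite('pics/f.png',np.hstack([a,b]))
E
```

```text
time_s: 19.1
tool_pos: [0.49, -0.0911, 0.0652]
ee_rot: [0.134, 0.991, 0.001, 0.0]
force: [-15.9, 3.8, 55.2]
gripper_width: 0.008
grip_force: 27.4
time_s: 20.0
tool_pos: [0.4483, 0.165, 0.1934]
ee_rot: [0.13, 0.991, 0.0, -0.0]
force: [-0.6, -0.9, 0.1]
gripper_width: 0.004
grip_force: 0.0
```

View pics/f.png

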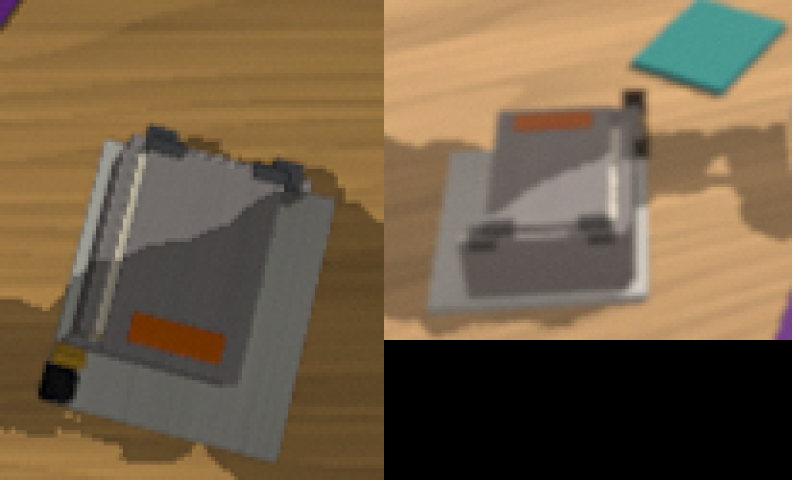

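The cover lies level over the stack: pad at (177,338) in the left panel, and the boards' white strip runs parallel to the side fence. The press bottomed firmly at the shut height (65 mm, 55 N). Handing in.

```bash
python3 -c "
from rig import job
print(job.finish_job())"
```

```text
the job is handed in; nothing more can be done
None
```

I handed the job in at about 20 s, but no verdict came back: the stack was pushed to a firm stop against both fences, the cover was pressed to its shut height (65 mm, 55 N) and looked level after I let go, and the arm never went near the jar, cup or brush.

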